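# Sort surplus motors by heft

## Robot

A 6-joint arm with a two-finger parallel gripper is mounted at the origin on the work surface. World frame = base frame: x ahead of the robot, y to its left, z up, the work surface at z = 0. Lengths are in m, angles in rad, forces in N, time in s.
With the tool pointing down it reaches from about 0.275 to 0.825 m from the base axis. Payload 4.9 kg.
Tool frame: the origin (TCP) lies midway between the tips of the shut fingers; the grasp point (between the pads) lies arm.grip_point_offset behind it (arm.grip_point_offset is the distance from the TCP to the grasp point, in m); z points along the fingers, y is the line along which they close (so a half turn about z gives the same grasp; the last joint's range is limited). The gripper opens to 85 mm and grips with 20 to 120 N. Pads are 22 mm wide; open, the fingers measure 114 mm over their backs; the gripper's body (76 mm by 85 mm) begins 54 mm behind the grasp point. The pads swing forward as they close: fully open they stand 13 mm farther back than shut.
Start: joints at [-1.416, 0.326, -0.193, 1.052, 0, 1.437], TCP at [0.157, -0.527, 0.231] pointing down, gripper open.
Joint ranges: [-2.65, 2.65], [-0.97, 1.79], [-1.3, 1.35], [-1.93, 2.1], [-1.47, 1.37], [-3.14, 3.14]. Speed limits (rad/s): [2.57, 2.57, 3.14, 3.14, 3.14, 3.14].

## Interface

Orientations are given as a unit quaternion [x, y, z, w].
In Python, from station import arm gives the robot as it stands. The module is installed in compiled form; this text tells all that it offers.
- The arm moves only by the tool carry_out, never from a script. Its argument "plan" is text: rows parted by semicolons, each of 7 numbers parted by spaces: the shift along the tool's x, y, z in mm, then the turn, a rotation vector about the tool's x, y, z in rad, then the opening, from 0 (shut) to 1 (fully open). In form: dx dy dz ax ay az fingers; .... A call has 1 to 12 rows; each row is the pose to reach, as a shift and turn from the pose commanded when the call began, along the tool's axes at that moment; what a row does not reach only later rows make up. A row lasts 1/12 s, in which the tool goes at most 41.7 mm and 7.16 degrees, less where a joint would pass 70% of its speed; a pose out of reach is approached as far as the arm can. A call with a gripper value outside its range is refused whole. The fingers move at their own pace and stop on an object; "squeeze" is the grip in N (left out, the last holds). Time passes only in rows, so rows that repeat a pose let the fingers close. It gives the time, the measured TCP pose, the force, the opening and the grip force at its end, in the units of the state.
- arm.get_obs(): the state, without advancing time (a new reading comes with each control period).
- arm.capture(name): name is "side" or "top" or "wrist"; returns a dict with "frame" (400x640x3 uint8, red, green, blue), "range_z" (400x640 float32, m along the optical axis (not along the pixel's ray), 0 where there is no reading), "mtx" (3x3 intrinsics, pixels), "pose" (4x4, takes a point from camera to world coordinates). Camera axes: x right, y down, z forward; pixel columns grow to the right and rows downward; lengths in m; the calibration is good to about 2 mm. The wrist camera is an equidistant fisheye: a pixel r from the principal point sees the ray r / f radians off the axis. A picture is of the moment at which its call begins.
- arm.finish_job(): hands the job in; it is judged then, once.
Trained networks look in the newest picture that a camera, given by its name, has taken for a name from the list of things; names that differ only in an ending like _2 or _b are one class to them, and where a whole thing is asked for, a point or a joint stands for the part that bears it (a point fixed in the world has none). Each returns a list of dicts, best first, with "p" (0 to 1); they miss things now and then, are a little off and sometimes report something else, mostly with a low value. They report only what shows in the picture. A call takes as long as a camera call. They do not tell look-alikes from the thing itself.
- arm.masks_of(query, camera): "pixels" (400x640 bool, what is visible of it) and "bbox" ([centre column, centre row, width, height] in pixels, round what is visible of it).
- arm.tip_of(query, camera): "position" ([column, row] in pixels: a listed point, or the origin of a listed thing).
The state is a dict: "t": time; "joint_pos": joint angles; "qvel": joint speeds; "joint_efforts": joint torques, N m; "position": TCP position; "tcp_rot": TCP orientation; "force": force on the tool from outside, world axes, zero at the start; "ft_torque": the same for the moment, N m; "width": finger opening in m; "grasp_force": force on a finger pad.
Only numpy, scipy, OpenCV 4.12 (cv2) and the standard library are available. Lean on these libraries where they do the work, as an engineer would, in place of code of your own. Each camera call takes 0.05 s, during which the arm holds its last target. There are 200 camera calls.

## Task

These four pump motors look alike, but two are complete and two have been stripped of their copper, which can be told only by feeling their weight. Stand the two heavy, complete motors upright in the plywood box, and leave the two light ones standing upright where they were. Set motors down without dropping or tipping them, and leave the other things on the table alone.

Things in the scene. Friction and masses are not known exactly. Their poses are not given: they have to be found in the camera images.
- motor_a_mid (a point): one of four loose motors that look alike: upright round black can, aluminium bands, 54 mm across, 115 mm tall, with a steel shaft stub (8 mm thick, 12 mm tall) rising from its top. Any two of the four are complete (0.67 to 0.77 kg), the other two stripped (0.34 to 0.44 kg); nothing outside shows which. Point: on its axis, 57.5 mm above its underside; z up along the axis.
- motor_b_mid (a point): one of four loose motors that look alike: upright round black can, aluminium bands, 54 mm across, 115 mm tall, with a steel shaft stub (8 mm thick, 12 mm tall) rising from its top. Any two of the four are complete (0.67 to 0.77 kg), the other two stripped (0.34 to 0.44 kg); nothing outside shows which. Point: on its axis, 57.5 mm above its underside; z up along the axis.
- motor_c_mid (a point): one of four loose motors that look alike: upright round black can, aluminium bands, 54 mm across, 115 mm tall, with a steel shaft stub (8 mm thick, 12 mm tall) rising from its top. Any two of the four are complete (0.67 to 0.77 kg), the other two stripped (0.34 to 0.44 kg); nothing outside shows which. Point: on its axis, 57.5 mm above its underside; z up along the axis.
- motor_d_mid (a point): one of four loose motors that look alike: upright round black can, aluminium bands, 54 mm across, 115 mm tall, with a steel shaft stub (8 mm thick, 12 mm tall) rising from its top. Any two of the four are complete (0.67 to 0.77 kg), the other two stripped (0.34 to 0.44 kg); nothing outside shows which. Point: on its axis, 57.5 mm above its underside; z up along the axis.
- plybox: open plywood box, for complete motors, fixed to the table, outside 140 (its x) by 230 (its y) by 55 mm high, walls and floor 10 mm thick, so inside 120 by 210 mm; room for two motors side by side along its y. Origin: centre of its underside, on the table; z up. It may stand to the left or right of the motors.
- partsbin: bystander: open red plastic bin of the same outside size, fixed to the table on the other side of the motors, with aluminium end caps in it; origin: centre of its underside
- wrench: bystander: open-ended steel wrench lying flat among the motors, 150 mm long, x along it; origin on the table under it
- screwdriver: bystander: screwdriver lying flat beyond the motors, 190 mm long, x along it; origin on the table under it
- mug: bystander: blue mug, 76 mm across, 90 mm tall, beyond the motors; origin at the centre of its underside
- jar: bystander: amber glass jar with a white cap, 72 mm across, 100 mm tall, beyond the motors; origin at the centre of its underside
- pumphead: bystander: green pump head with two white ports along its x, 76 mm across (120 over the ports), 57 mm tall; origin at the centre of its underside
Things that resemble listed ones, but are neither listed nor needed, are in the scene too. Leave any red look-alike of the part that bears motor_b_mid alone.

How it is judged:
By the outcome, as a careful person would: the job done as asked, in the order asked, and still so for the second after the job is handed in, with the robot touching nothing.
It also fails if it takes over 72 s, if anything falls off the work surface, if the arm or the gripper's body presses on something with over 40 N, if the wrist force passes 120 N, or if a joint passes its speed limit or range.

## Working session

There is one attempt and no reset: what is moved stays moved. The work goes in short steps, Python scripts to look and compute and a tool call to move; the robot and the scene stay as the last step left them, time stands still between calls to the robot, and variables do not carry over. Pictures are saved under pics/ and viewed, at most 10 in all, crops included, and the job is handed in when it is done.

Besides the shell and the picture viewer there is one more tool, called after "Request:" in YAML: its name, and indented under it one key for each argument. carry_out: Moves the arm, as the interface text tells. Its arguments: {"type":"object","properties":{"plan":{"type":"string"},"squeeze":{"type":"number"}},"required":["plan"]}

```bash
mkdir -p pics; cat > h.py <<'E'
import numpy as np, cv2
from station import arm
def world(c,u,v,r=3):
    z=c["range_z"]; u=int(round(u));v=int(round(v))
    p=z[max(0,v-r):v+r+1,max(0,u-r):u+r+1]; p=p[p>0]; d=np.median(p)
    K=c["mtx"]; q=np.array([(u-K[0,2])/K[0,0]*d,(v-K[1,2])/K[1,1]*d,d,1])
    return (c["pose"]@q)[:3]
def cloud(c,mask):
    K=c["mtx"];z=c["range_z"];v,u=np.nonzero(mask&(z>0));d=z[v,u]
    q=np.stack([(u-K[0,2])/K[0,0]*d,(v-K[1,2])/K[1,1]*d,d,np.ones_like(d)])
    return (c["pose"]@q)[:3].T
E
python3 - <<'E'
from h import *
np.set_printoptions(precision=3,suppress=True)
o=arm.get_obs();print(o);print(arm.grip_point_offset)
for n in("top","side"):
    c=arm.capture(n);cv2.imwrite(f"pics/{n}0.png",c["frame"][:,:,::-1]);print(n,c["pose"],c["mtx"][0])
    for q in("motor_a_mid","plybox","partsbin","wrench","pumphead","mug","jar","screwdriver"):
        for m in arm.masks_of(q,n):
            if m["p"]<.2: continue
            P=cloud(c,m["pixels"]); 
            if len(P)==0: continue
            z=np.percentile(P[:,2],[2,50,98]);T=P[P[:,2]>z[2]-.02]
            print(q,round(m["p"],2),np.array(m["bbox"]),"med",np.median(P,0),"z",z,"topxy",(T.min(0)+T.max(0))[:2]/2,"lo",P.min(0),"hi",P.max(0))
E
```

```text
{'t': 0.0, 'joint_pos': array([-1.416,  0.327, -0.194,  1.052,  0.   ,  1.437]), 'qvel': array([-0.001,  0.001,  0.   ,  0.   , -0.001, -0.   ]), 'joint_efforts': array([ -0.   , -44.34 ,  26.244,   0.015,  -0.   ,  -0.   ]), 'position': array([ 0.157, -0.527,  0.231]), 'tcp_rot': array([ 0.99 ,  0.144, -0.   , -0.001]), 'force': array([ 0.323,  0.102, -0.435]), 'ft_torque': array([-0.013,  0.015, -0.049]), 'grasp_force': 0.0, 'width': 0.08549198299537249}
0.0187
top [[ 0.027 -0.99   0.137  0.417]
 [-1.    -0.027  0.005 -0.019]
 [-0.001 -0.137 -0.991  1.205]
 [ 0.     0.     0.     1.   ]] [423.085   0.    320.481]
motor_a_mid 0.65 [283.2 254.6  21.3  20.5] med [0.44  0.073 0.115] z [0.043 0.115 0.124] topxy [0.441 0.076] lo [0.416 0.049 0.029] hi [0.465 0.102 0.128]
plybox 0.62 [283.2 255.4  22.2  24.7] med [0.442 0.073 0.115] z [0.    0.115 0.124] topxy [0.442 0.076] lo [ 0.416  0.049 -0.005] hi [0.473 0.102 0.128]
partsbin 0.61 [434.5 225.5  90.8  55.6] med [ 0.534 -0.333  0.015] z [0.004 0.015 0.057] topxy [ 0.532 -0.329] lo [ 0.452 -0.459 -0.005] hi [ 0.622 -0.207  0.062]
wrench
[... 1985 characters left out ...]
1] topxy [ 0.76  -0.136] lo [ 0.7   -0.177 -0.001] hi [ 0.822 -0.102  0.062]
mug 0.37 [375.  173.4  26.7  42. ] med [ 0.456 -0.099  0.086] z [0.006 0.086 0.12 ] topxy [ 0.458 -0.117] lo [ 0.432 -0.247 -0.004] hi [ 0.485 -0.088  0.13 ]
jar 0.79 [237.6 251.1  33.9  51.8] med [0.716 0.219 0.079] z [0.001 0.079 0.103] topxy [0.726 0.202] lo [ 0.69   0.145 -0.002] hi [0.806 0.24  0.106]
jar 0.67 [291.  319.8 100.8 119.5] med [0.549 0.321 0.012] z [0.008 0.012 0.058] topxy [0.545 0.314] lo [ 0.461  0.164 -0.001] hi [0.636 0.438 0.061]
screwdriver 0.59 [288.5 123.2  24.7  10.7] med [ 0.779 -0.321  0.023] z [0.01  0.023 0.03 ] topxy [ 0.776 -0.324] lo [ 0.728 -0.339  0.008] hi [ 0.824 -0.31   0.031]
```

```bash
python3 -c "
import cv2
a=cv2.imread('pics/top0.png')[60:340,180:520];cv2.imwrite('pics/t1.png',cv2.resize(a,None,fx=2.1,fy=2.1))
a=cv2.imread('pics/side0.png')[80:400,200:480];cv2.imwrite('pics/s1.png',cv2.resize(a,None,fx=1.8,fy=1.8))"
```

```text
(no output)
```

View pics/t1.png

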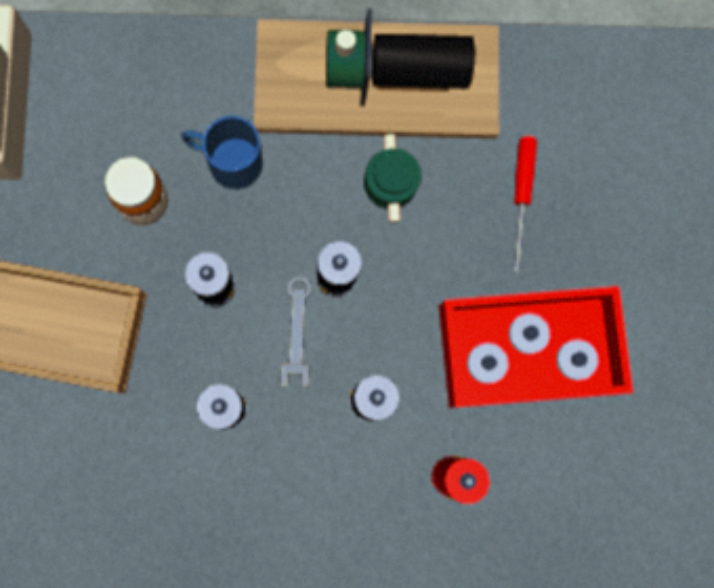

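View pics/s1.png

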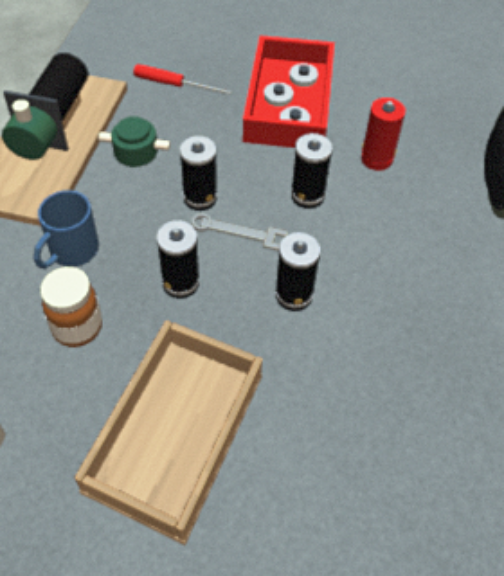

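Top view: the four grey-topped motors are at full-frame pixels (279,190), (342,185), (284,253) and (360,249). The plywood box is on the left, and the red look-alike at (402,289) is to be avoided. The side view agrees with this.

```bash
python3 - <<'E'
from h import *
np.set_printoptions(precision=4,suppress=True)
C={n:arm.capture(n) for n in("top","side")}
A={n:cloud(C[n],np.ones((400,640),bool)) for n in C}
for (x,y) in ((279,190),(342,185),(284,253),(360,249),(402,289)):
    g=world(C["top"],x,y)
    for n in A:
        P=A[n];s=P[(np.hypot(*(P[:,:2]-g[:2]).T)<.05)]
        T=s[(s[:,2]>.108)&(s[:,2]<.119)][:,:2].astype(np.float32); c,r=cv2.minEnclosingCircle(T)
        S=s[s[:,2]>.121][:,:2]
        print(n,x,y,"circ",np.array(c),round(r,4),"mean",T.mean(0),"shaft",S.mean(0),len(S))
for n in A:
    P=A[n];s=P[(P[:,2]>.048)&(P[:,2]<.065)&(P[:,1]>.17)&(P[:,1]<.46)&(P[:,0]>.43)&(P[:,0]<.66)]
    print(n,cv2.minAreaRect(s[:,:2].astype(np.float32)),len(s))
E
```

```text
top 279 190 circ [0.6055 0.0981] 0.0272 mean [0.6046 0.0976] shaft [0.6046 0.0976] 11
side 279 190 circ [0.6073 0.0955] 0.0287 mean [0.6052 0.0984] shaft [0.6052 0.0972] 16
top 342 185 circ [ 0.6238 -0.0666] 0.0273 mean [ 0.6233 -0.0667] shaft [ 0.6236 -0.0659] 9
side 342 185 circ [ 0.6247 -0.0692] 0.0282 mean [ 0.624  -0.0651] shaft [ 0.6233 -0.0685] 12
top 284 253 circ [0.4415 0.0762] 0.0269 mean [0.4411 0.0762] shaft [0.4425 0.0771] 9
side 284 253 circ [0.4419 0.0735] 0.0282 mean [0.442  0.0776] shaft [0.4428 0.0761] 19
top 360 249 circ [ 0.4574 -0.1158] 0.0268 mean [ 0.4571 -0.1155] shaft [ 0.4578 -0.1163] 9
side 360 249 circ [ 0.4597 -0.1181] 0.0289 mean [ 0.4576 -0.114 ] shaft [ 0.458  -0.1151] 13
top 402 289 circ [ 0.3599 -0.226 ] 0.027 mean [ 0.3599 -0.2257] shaft [ 0.3612 -0.2264] 11
side 402 289 circ [ 0.3625 -0.2277] 0.0286 mean [ 0.3611 -0.2235] shaft [ 0.362  -0.2281] 15
top ((0.5447717905044556, 0.3157275915145874), (0.23172619938850403, 0.13984447717666626), 80.63172149658203) 963
side ((0.546165406703949, 0.31299886107444763), (0.23179280757904053, 0.1411258727312088), 80.76850891113281) 1616
```

Request:
carry_out:
  plan: "406 -309 0 0 0 -1.119 1;406 -309 0 0 0 -1.119 1;406 -309 0 0 0 -1.119 1;406 -309 0 0 0 -1.119 1;406 -309 0 0 0 -1.119 1;406 -309 0 0 0 -1.119 1;406 -309 0 0 0 -1.119 1;406 -309 0 0 0 -1.119 1;406 -309 0 0 0 -1.119 1;406 -309 0 0 0 -1.119 1;406 -309 0 0 0 -1.119 1;406 -309 0 0 0 -1.119 1"
  squeeze: 50

```text
t: 2.0
position: [0.4528, -0.1218, 0.2316]
tcp_rot: [0.762, 0.647, 0.0, 0.0]
force: [-0.1, -0.3, 0.1]
width: 0.0851
grasp_force: 0.0
```

```bash
cat >> h.py <<'E'
from scipy.spatial.transform import Rotation as R
def go(x,y,z,yaw=1.408):
    o=arm.get_obs();r=R.from_quat(o["tcp_rot"]).as_matrix()
    t=R.from_euler("z",yaw).as_matrix()@np.diag([1,-1,-1])
    print(o["t"],o["position"],"F",o["force"],"w",o["width"],o["grasp_force"])
    print("mm",(r.T@(np.array([x,y,z])-o["position"])*1000).round(1),"rot",R.from_matrix(r.T@t).as_rotvec().round(4))
E
python3 -c "
from h import *
go(.4578,-.1155,.066)"
```

```text
2.0 [ 0.45275571 -0.12175389  0.23160406] F [-0.08756768 -0.26967942  0.13052092] w 0.08505924516749341 0.0
mm [  7.    3.8 165.6] rot [ 0.0008  0.0003 -0.0001]
```

Request:
carry_out:
  plan: "7 4 40 0 0 0 1;7 4 80 0 0 0 1;7 4 115 0 0 0 1;7 4 140 0 0 0 1;7 4 160 0 0 0 1;7 4 165 0 0 0 1;7 4 165 0 0 0 1;7 4 165 0 0 0 0;7 4 165 0 0 0 0;7 4 165 0 0 0 0;7 4 165 0 0 0 0;7 4 165 0 0 0 0"

```text
t: 3.0
position: [0.4585, -0.1181, 0.0681]
tcp_rot: [0.762, 0.647, 0.001, 0.002]
force: [0.5, 0.7, 7.1]
width: 0.0533
grasp_force: 51.9
```

Request:
carry_out:
  plan: "0 0 -8 0 0 0 0;0 0 -20 0 0 0 0;0 0 -40 0 0 0 0;0 0 -50 0 0 0 0;0 0 -50 0 0 0 0;0 0 -50 0 0 0 0;0 0 -50 0 0 0 0;0 0 -50 0 0 0 0"

```text
t: 3.67
position: [0.4558, -0.1169, 0.1153]
tcp_rot: [0.762, 0.647, -0.001, -0.001]
force: [-0.1, 0.4, -6.7]
width: 0.0528
grasp_force: 54.7
```

```bash
python3 -c "
from h import *
go(.537,.263,.13)"
```

```text
3.6667 [ 0.45577801 -0.11693944  0.11525526] F [-0.07418653  0.3800463  -6.72034916] w 0.05282887094276611 54.73459303379059
mm [388.1  18.4 -14.6] rot [-0.0024 -0.0006 -0.0002]
```

Request:
carry_out:
  plan: "0 0 -40 0 0 0 0;0 0 -80 0 0 0 0;5 1 -118 0 0 0 0;25 2 -145 0 0 0 0;60 3 -150 0 0 0 0;100 5 -150 0 0 0 0;140 6 -150 0 0 0 0;180 7 -150 0 0 0 0;220 9 -150 0 0 0 0;260 10 -150 0 0 0 0;300 12 -150 0 0 0 0;340 14 -150 0 0 0 0"

```text
t: 4.67
position: [0.5251, 0.2177, 0.2648]
tcp_rot: [0.762, 0.647, -0.001, -0.0]
force: [0.7, -0.9, -7.5]
width: 0.0532
grasp_force: 58.6
```

```bash
python3 -c "
from h import *
go(.554,.366,.079)"
```

```text
4.6667 [0.5250817  0.21770007 0.26480418] F [ 0.71307271 -0.89943552 -7.54556935] w 0.05318697393070053 58.573725298047066
mm [151.3   4.9 185.6] rot [-0.0023  0.0013  0.0001]
```

Request:
carry_out:
  plan: "30 1 0 0 0 0 0;65 2 0 0 0 0 0;100 4 0 0 0 0 0;130 5 0 0 0 0 0;148 5 15 0 0 0 0;151 5 45 0 0 0 0;151 5 80 0 0 0 0;151 5 110 0 0 0 0;151 5 135 0 0 0 0;151 5 155 0 0 0 0;151 5 165 0 0 0 0;151 5 170 0 0 0 0"

```text
t: 5.67
position: [0.5533, 0.363, 0.0927]
tcp_rot: [0.762, 0.647, -0.003, -0.001]
force: [-0.8, -0.5, -8.3]
width: 0.0527
grasp_force: 58.6
```

```bash
python3 -c "
from h import *
go(.554,.366,.079)
c=arm.capture('side');P=cloud(c,np.ones((400,640),bool))
s=P[(abs(P[:,0]-.554)<.03)&(abs(P[:,1]-.39)<.03)];print(np.sort(s[:,2])[::max(1,len(s)//40)].round(3))
cv2.imwrite('pics/p1.png',cv2.resize(c['frame'][150:400,160:420,::-1],None,fx=2,fy=2))"
```

```text
5.6667 [0.55328956 0.3629542  0.09273466] F [-0.77863864 -0.4679475  -8.30422827] w 0.05266348260701336 58.57786852866411
mm [ 3.2  0.3 13.7] rot [-0.0048  0.0036 -0.0002]
[0.007 0.011 0.013 0.056 0.097 0.137 0.142 0.229 0.254 0.267 0.289 0.314
 0.326 0.345 0.36  0.386 0.4   0.409 0.416 0.43  0.438 0.444 0.451 0.474
 0.496 0.514 0.53  0.537 0.541 0.545 0.548 0.551 0.553 0.556 0.557 0.559
 0.56  0.563 0.569 0.573 0.576]
```

View pics/p1.png

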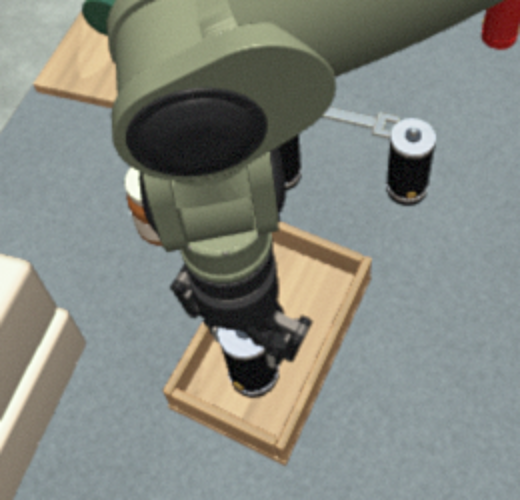

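The motor hangs upright over the far end of the box, at crop pixel (250,355), clear of the walls. I'll lower it gently.

Request:
carry_out:
  plan: "3 0 4 0 0 0 0;3 0 8 0 0 0 0;3 0 10 0 0 0 0;3 0 12 0 0 0 0;3 0 13 0 0 0 0;3 0 13 0 0 0 0;3 0 13 0 0 0 0"

```text
t: 6.3
position: [0.556, 0.367, 0.0836]
tcp_rot: [0.762, 0.647, 0.0, 0.0]
force: [-0.7, 1.1, -7.6]
width: 0.0531
grasp_force: 58.6
```

Request:
carry_out:
  plan: "0 0 1 0 0 0 0;0 0 2 0 0 0 0;0 0 3 0 0 0 0;0 0 4 0 0 0 0;0 0 4 0 0 0 0;0 0 4 0 0 0 0"

```text
t: 6.8
position: [0.5557, 0.3669, 0.0791]
tcp_rot: [0.762, 0.647, -0.0, -0.0]
force: [0.5, 0.4, -7.5]
width: 0.0527
grasp_force: 58.6
```

Request:
carry_out:
  plan: "0 0 0.5 0 0 0 0;0 0 1 0 0 0 0;0 0 1.5 0 0 0 0;0 0 2 0 0 0 0;0 0 2 0 0 0 0;0 0 2 0 0 0 0"

```text
t: 7.3
position: [0.556, 0.3671, 0.0781]
tcp_rot: [0.762, 0.647, 0.0, 0.0]
force: [-1.6, 0.0, 1.6]
width: 0.053
grasp_force: 59.1
```

Request:
carry_out:
  plan: "0 0 0 0 0 0 0.5;0 0 0 0 0 0 1;0 0 0 0 0 0 1;0 0 0 0 0 0 1;0 0 0 0 0 0 1;0 0 -15 0 0 0 1;0 0 -45 0 0 0 1;0 0 -85 0 0 0 1;0 0 -125 0 0 0 1;0 0 -150 0 0 0 1;-30 0 -150 0 0 0 1;-70 -10 -150 0 0 0 1"

```text
t: 8.3
position: [0.5378, 0.3014, 0.2297]
tcp_rot: [0.761, 0.648, 0.004, 0.001]
force: [0.6, -1.1, -0.3]
width: 0.0857
grasp_force: 0.0
```

```bash
python3 -c "
from h import *
go(.605,.0975,.066)"
```

```text
8.3 [0.53780909 0.30142731 0.22972515] F [ 0.59820446 -1.08259879 -0.33609568] w 0.08565989022224786 0.0
mm [-191.3   97.7  163.6] rot [ 0.007  -0.0042  0.0025]
```

Request:
carry_out:
  plan: "-36 18 0 0 0 0 1;-72 36 0 0 0 0 1;-108 54 0 0 0 0 1;-144 72 0 0 0 0 1;-175 90 0 0 0 0 1;-191 98 20 0 0 0 1;-191 98 40 0 0 0 1;-191 98 40 0 0 0 1;-191 98 40 0 0 0 1"

```text
t: 9.05
position: [0.5994, 0.0949, 0.1865]
tcp_rot: [0.762, 0.647, -0.001, -0.001]
force: [0.3, -0.0, -0.1]
width: 0.0853
grasp_force: 0.0
```

```bash
python3 -c "
from h import *
go(.605,.0975,.066)"
```

```text
9.05 [0.59942634 0.09494867 0.18650763] F [ 0.34549485 -0.04050966 -0.09569353] w 0.08530137845068553 0.0
mm [  3.5   5.4 120.5] rot [-0.0025  0.0003 -0.0007]
```

Request:
carry_out:
  plan: "3.5 5.4 25 0 0 0 1;3.5 5.4 60 0 0 0 1;3.5 5.4 90 0 0 0 1;3.5 5.4 110 0 0 0 1;3.5 5.4 119 0 0 0 1;3.5 5.4 120 0 0 0 1;3.5 5.4 120 0 0 0 1;3.5 5.4 120 0 0 0 0;3.5 5.4 120 0 0 0 0;3.5 5.4 120 0 0 0 0;3.5 5.4 120 0 0 0 0;3.5 5.4 120 0 0 0 0"

```text
t: 10.05
position: [0.6076, 0.0979, 0.0695]
tcp_rot: [0.762, 0.647, 0.001, 0.001]
force: [-1.1, 0.2, 6.1]
width: 0.0537
grasp_force: 52.1
```

Request:
carry_out:
  plan: "0 0 -8 0 0 0 0;0 0 -16 0 0 0 0;0 0 -25 0 0 0 0;0 0 -30 0 0 0 0;0 0 -30 0 0 0 0;0 0 -30 0 0 0 0;0 0 -30 0 0 0 0;0 0 -30 0 0 0 0"

```text
t: 10.72
position: [0.6056, 0.0977, 0.0967]
tcp_rot: [0.762, 0.647, -0.0, -0.0]
force: [0.6, -0.8, -7.5]
width: 0.0539
grasp_force: 54.4
```

Request:
carry_out:
  plan: "0 0 -30 0 0 0 0;0 0 -60 0 0 0 0;15 -9 -80 0 0 0 0;45 -28 -80 0 0 0 0;80 -50 -80 0 0 0 0;115 -71 -80 0 0 0 0;142 -88 -80 0 0 0 0;152 -94 -80 0 0 0 0;152 -94 -80 0 0 0 0;152 -94 -80 0 0 0 0"

```text
t: 11.55
position: [0.5376, 0.2633, 0.1768]
tcp_rot: [0.762, 0.648, -0.001, 0.0]
force: [0.6, -1.3, -6.0]
width: 0.0537
grasp_force: 56.9
```

```bash
python3 -c "
from h import *
go(.537,.263,.0795)"
```

```text
11.55 [0.53758866 0.26332045 0.17681169] F [ 0.64826277 -1.32927739 -5.95684427] w 0.053704994392172155 56.935599821736105
mm [-0.3 -0.5 97.3] rot [-0.0002  0.0013  0.0016]
```

Request:
carry_out:
  plan: "0 0 20 0 0 0 0;0 0 45 0 0 0 0;0 0 65 0 0 0 0;0 0 80 0 0 0 0;0 0 87 0 0 0 0;0 0 90 0 0 0 0;0 0 92 0 0 0 0;0 0 92 0 0 0 0;0 0 92 0 0 0 0"

```text
t: 12.3
position: [0.5391, 0.263, 0.0863]
tcp_rot: [0.762, 0.647, 0.001, 0.0]
force: [-0.5, -0.2, -6.8]
width: 0.0537
grasp_force: 56.9
```

Request:
carry_out:
  plan: "0 0 1 0 0 0 0;0 0 2 0 0 0 0;0 0 3 0 0 0 0;0 0 4 0 0 0 0;0 0 4.5 0 0 0 0;0 0 5 0 0 0 0;0 0 5 0 0 0 0;0 0 5 0 0 0 0"

```text
t: 12.97
position: [0.538, 0.263, 0.0802]
tcp_rot: [0.762, 0.647, -0.0, -0.0]
force: [0.1, -0.9, -7.2]
width: 0.0536
grasp_force: 56.9
```

Request:
carry_out:
  plan: "0 0 0.5 0 0 0 0;0 0 1 0 0 0 0;0 0 1.5 0 0 0 0;0 0 2 0 0 0 0;0 0 2 0 0 0 0;0 0 2 0 0 0 0"

```text
t: 13.47
position: [0.5382, 0.2631, 0.0796]
tcp_rot: [0.762, 0.647, 0.0, 0.0]
force: [-4.0, -1.2, 5.1]
width: 0.0534
grasp_force: 57.9
```

Request:
carry_out:
  plan: "0 0 0 0 0 0 0.5;0 0 0 0 0 0 1;0 0 0 0 0 0 1;0 0 0 0 0 0 1;0 0 0 0 0 0 1;0 0 -15 0 0 0 1;0 0 -45 0 0 0 1;0 0 -85 0 0 0 1;0 0 -125 0 0 0 1;0 0 -160 0 0 0 1;-20 0 -180 0 0 0 1;-55 0 -180 0 0 0 1"

```text
t: 14.47
position: [0.5326, 0.2112, 0.2639]
tcp_rot: [0.761, 0.649, 0.005, 0.002]
force: [1.1, 0.6, 0.7]
width: 0.0854
grasp_force: 0.0
```

Request:
carry_out:
  plan: "-35 0 0 0 0 0 1;-70 0 0 0 0 0 1;-105 0 0 0 0 0 1;-140 0 0 0 0 0 1;-175 0 0 0 0 0 1;-210 0 0 0 0 0 1;-240 0 0 0 0 0 1;-260 0 0 0 0 0 1;-265 0 0 0 0 0 1;-265 0 0 0 0 0 1;-265 0 0 0 0 0 1;-265 0 0 0 0 0 1"

```text
t: 15.47
position: [0.4863, -0.0518, 0.2583]
tcp_rot: [0.762, 0.648, 0.0, -0.0]
force: [0.1, 0.8, 0.2]
width: 0.0855
grasp_force: 0.0
```

```bash
python3 -c "
from h import *
print(arm.get_obs()['position'],arm.get_obs()['force'])
c=arm.capture('side');cv2.imwrite('pics/f1.png',cv2.resize(c['frame'][80:400,180:500,::-1],None,fx=1.8,fy=1.8))"
```

```text
[ 0.48634053 -0.05178734  0.25826525] [0.09940867 0.78269096 0.1991994 ]
```

View pics/f1.png

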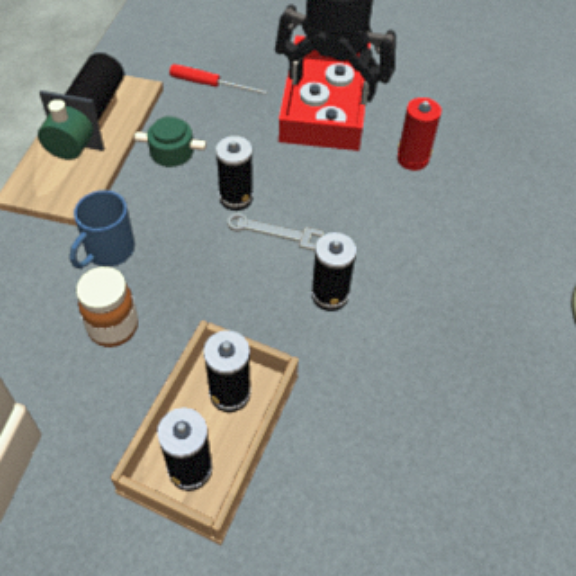

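Both motors stand upright in the box, at crop pixels (228,372) and (185,450). The other two are still in place at (235,172) and (334,270), and nothing else has moved.

```bash
python3 -c "
from station import arm
print(arm.finish_job())"
```

```text
the job is handed in; nothing more can be done
None
```

The job is handed in: the two motors I lifted both read about 7 N (roughly 0.7 kg, so complete) and now stand upright in the plywood box; the other two, taken as stripped by elimination without weighing, were left untouched.

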